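# Load the vial reader through its push-push tray

### The arm

A 7-joint arm with a two-finger parallel gripper is mounted at the origin on a cart in front of the work surface, level with it; the furniture and walls round the work are solid. World frame = base frame: x ahead of the robot, y to its left, z up, the work surface at z = 0. Lengths are in m, angles in rad, forces in N, time in s.
With the tool pointing down it reaches from about 0.4 to 0.85 m from the base axis. Payload 4.5 kg.
Tool frame: the origin (TCP) lies on the centre line of the jaws, within the pads' length; the fingertips stand r.tips_ahead ahead of it and the grasp point (between the pads) is the TCP (r.tips_ahead is the distance from the TCP to the fingertips, in m); z points along the fingers, y is the direction in which the jaws open and shut (so a half turn about z gives the same grasp; the last joint's range is limited). The gripper opens to 88 mm and grips with 3 to 60 N. Pads are 18 mm wide; open, the fingers measure 123 mm over their backs; the gripper's body (75 mm by 187 mm) begins 45 mm behind the grasp point.
Start: joints at [1.147, 0.689, -0.195, 1.565, 0.157, 0.902, -0.215], TCP at [0.276, -0.561, 0.258] pointing down, gripper open.
Joint ranges: [-3.01, 3.01], [-0.46, 2.08], [-1.47, 1.51], [0.13, 2.56], [-1, 4.14], [0.04, 2.09], [-2.66, 2.66]. Speed limits (rad/s): [2.57, 2.57, 3.14, 3.14, 3.14, 3.14, 3.14].

### API

Orientations are given as a unit quaternion [x, y, z, w].
In Python, from plant import r gives the robot as it stands.
- The arm moves only by the shell command python3 -m inch 'ROWS' [FORCE]. ROWS is JSON, a list of rows, each a list of 5 numbers: the shift along the world's x, y, z in units of 25 mm (1.0 is 25 mm), then the turn about the world's z in units of 6 degrees (1.0 is 6 degrees), then the finger opening in mm, from 0 to 88.1. A call has 1 to 5 rows; each row shifts and turns the commanded pose from where the row before left it; what a row does not reach is not made up. A row lasts 1/10 s, in which the tool goes at most 50 mm and 8.59 degrees, less where a joint would pass 70% of its speed; a pose out of reach is approached as far as the arm can. A call is refused whole if a number of a shift passes 1 or a number of a turn 1, either way. A call with a gripper value outside its range is refused whole. The fingers move at their own pace and stop on an object; FORCE is the grip in N (left out, the last holds). Time passes only in rows, so rows that do not move let the fingers close. It gives the time, the measured TCP pose, the force and the opening at its end, in the units of the state.
- r.get_state(): the state, without advancing time (a new reading comes with each control period).
- r.snapshot(name): name is "side" or "top"; returns a dict with "pixels" (400x640x3 uint8, red, green, blue), "range_z" (400x640 float32, m along the optical axis (not along the pixel's ray), 0 where there is no reading), "K" (3x3 intrinsics, pixels), "k1" (the pictures are not rectified: a ray, as slopes to the right and down, at radius r is drawn at 1 + k1 r^2 times it, then the intrinsics apply), "position" and "attitude" of the camera in the world. Camera axes: x right, y up, looking along -z (the intrinsics and any distortion apply to the point x, -y, -z); pixel columns grow to the right and rows downward; lengths in m; the calibration is good to about 2 mm. A picture is of the moment at which its call begins.
- r.finish_job(): hands the job in, once; it reports no verdict.
The state is a dict: "clock": time; "q": joint angles; "qd": joint speeds; "joint_torque": joint torques, N m; "tool_pos": TCP position; "eef_rot": TCP orientation; "contact_force": force on the tool from outside, world axes, zero at the start; "moment": the same for the moment, N m; "opening": opening from 0.0 (shut) to 1.0 (fully open).
Only numpy, scipy, OpenCV 4.12 (cv2) and the standard library are available. Lean on these libraries where they do the work, as an engineer would, in place of code of your own. Each camera call takes 0.05 s, during which the arm holds its last target. There are 200 camera calls.

### The job

Load the small capped vial into the vial reader: press the closed tray inward by the boss on its front until its push-push catch lets go and the tray springs out, stand the vial upright in the round well of the tray, then push the tray back in until the catch holds it shut by itself. The catch is delicate: push slowly and gently, about as firmly as a doorbell (10 to 12 N; never more than 25 N on the reader or its tray), and leave the bottle and the tube next to the vial standing where they are.

Things in the scene. Friction and masses are not known exactly. Their poses are not given: they have to be found in the camera images.
- reader: the vial reader: white box fixed to the bench, 200 mm deep (x) x 130 wide (y) x 82 high; origin: centre of its underside; +x points from its front to its back; the front face is at x = -100 mm and the tray slides out along -x. Behind the tray a rubber buffer (2 N/mm) resists the last 4 mm; a rigid end stop lies 7 mm past the caught place, reached at about 11 N
- tray (a joint): how far the tray stands out (m): 0 +-0.003 shut and caught (differs from reader to reader), 0.090 sprung fully out, negative when pressed in past zero. Pressing it some 6 mm in past the caught place (about 9 N) and letting go frees it when shut, catches it when it came from outside; less leaves it as it was. 12 N always suffices. Damped spring outward: 3.5 N shut, 1.5 N out
- boss (a point): centre of the flat front face of the black push boss on the tray's grey front panel, 40 mm above the bench; face 34 mm wide, 30 mm high, 16 mm proud of the panel and 22 mm in front of the housing when shut; panel 116 mm wide, from 7 to 75 mm above the bench; axes as the reader's (push along +x)
- well (a point): centre of the floor of the round well in the tray, 13 mm above the bench, 67 mm behind the boss face; the well is 38 mm across and 21 mm deep, its rim 34 mm above the bench in a block 74 x 74 mm; inside the housing when the tray is shut; 45 mm in front of the housing and open above when fully out
- vial: the vial to load: a short round vial with a wide ribbed cap, 32 mm across and 58 mm high (the cap, 29 mm across, is the top 14 mm), about 30 g, standing on the bench; origin at the centre of its underside, z up
- bottle: a bystander to leave alone: larger dark round bottle with a white cap, 48 mm across and 90 mm high, standing on the bench; origin at the centre of its underside
- tube: a bystander to leave alone: slim conical tube standing on its cap, point up, 33 mm across and 115 mm high; origin at the centre of its underside

How it is judged:
By the outcome, as a careful person would: the job done as asked, in the order asked, and still so for the second after the job is handed in, with the robot touching nothing.
It also fails if it takes over 72 s, if anything falls off the work surface, if the arm or the gripper's body presses on something with over 40 N, if the wrist force passes 120 N, or if a joint passes its speed limit or range.

## Working session

There is one attempt and no reset: what is moved stays moved. The work goes in short steps, Python scripts to look and compute and a shell command to move; the robot and the scene stay as the last step left them, time stands still between calls to the robot, and variables do not carry over. Pictures are saved under pics/ and viewed, about 8 in all and at most 12, crops included, and the job is handed in when it is done.

```bash
mkdir -p pics; cat > h.py <<'E'
import numpy as np, cv2, json
from scipy.spatial.transform import Rotation as R
from plant import r
def snap(n,f):
    s=r.snapshot(n); cv2.imwrite(f'pics/{f}.png',s['pixels'][:,:,::-1]); np.savez(f'{f}.npz',**{k:np.array(v) for k,v in s.items()}); return s
def att(s):
    a=np.array(s['attitude']); return a if a.shape==(3,3) else R.from_quat(a).as_matrix()
def ray(s,u,v):
    K=np.array(s['K']);k=float(s['k1'])
    p=cv2.undistortPoints(np.array([[[u,v]]],float),K,np.array([k,0,0,0.]))[0,0]
    return att(s)@np.array([p[0],-p[1],-1.])
def pt(s,u,v,z=None):
    d=ray(s,u,v);c=np.array(s['position'])
    if z is None: t=float(np.median(s['range_z'][int(v)-1:int(v)+2,int(u)-1:int(u)+2]))
    else: t=(z-c[2])/d[2]
    return c+t*d
def st():
    s=r.get_state(); e=R.from_quat(s['eef_rot'])
    print('t',round(s['clock'],2),'p',np.round(s['tool_pos'],4),'y-axis',np.round(e.apply([0,1,0]),3),'z-axis',np.round(e.apply([0,0,1]),3),'F',np.round(s['contact_force'],1),'op',round(s['opening'],3))
E
python3 - <<'E'
from h import *
st();print(r.tips_ahead)
a=snap('top','t0');b=snap('side','s0')
for s in(a,b):print(s['position'],s['attitude'],s['K'],s['k1'])
E
```

```text
t 0.0 p [ 0.2759 -0.5601  0.2569] y-axis [ 0.442 -0.897 -0.002] z-axis [-0.001  0.002 -1.   ] F [-0.1  0.2  0.2] op 0.995
0.019
[ 0.28119239 -0.1300993   1.25475163] [ 0.07394906 -0.05958784 -0.70211921  0.70569784] [[405.34090926   0.         319.02985689]
 [  0.         405.34090926 193.80991905]
 [  0.           0.           1.        ]] -0.03882037906441996
[0.42516736 0.72786497 0.431935  ] [-0.02809153  0.54236341  0.83845976 -0.04514452] [[391.93105729   0.         324.42849679]
 [  0.         391.93105729 201.81684985]
 [  0.           0.           1.        ]] 0.021638000752498495
```

View pics/t0.png

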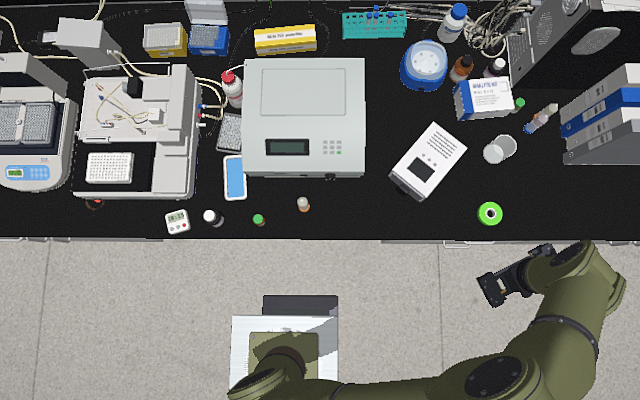

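View pics/s0.png

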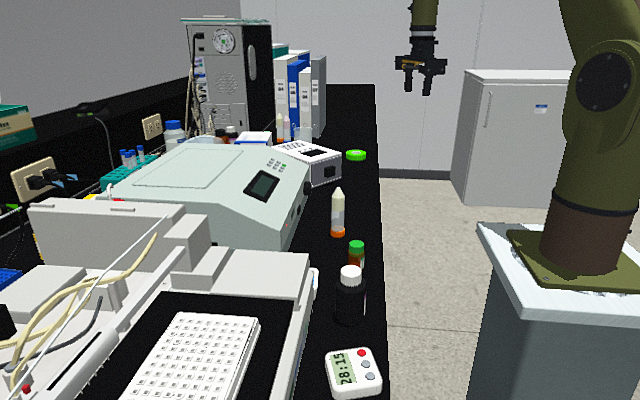

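The top view shows the reader near (430,160), its front facing lower left at about (408,190). The vial has a green cap at (258,219), with the bottle at (211,216) and the tube at (303,204). Next, enlarged crops.

```bash
python3 - <<'E'
from h import *
t=cv2.imread('pics/t0.png');
a=cv2.resize(t[115:215,380:480],None,fx=5,fy=5,interpolation=cv2.INTER_CUBIC)
b=cv2.resize(t[190:240,190:330],None,fx=4,fy=4,interpolation=cv2.INTER_CUBIC)
c=np.zeros((500,800,3),np.uint8);c[:,:500]=a[:, :500]
cv2.imwrite('pics/c1.png',a);cv2.imwrite('pics/c2.png',b)
s=dict(np.load('t0.npz'))
for n,u,v,z in(('vial',258,219,.058),('bottle',211,216,.09),('tube',303,204,.115)):print(n,pt(s,u,v,z),pt(s,u,v))
E
```

```text
vial [0.43315483 0.07669722 0.058     ] [0.43358118 0.07727742 0.05464234]
bottle [0.43715396 0.20947453 0.09      ] [0.43722295 0.20962474 0.08948477]
tube [ 0.46959945 -0.06055333  0.115     ] [ 0.47186772 -0.05971605  0.10127828]
```

View pics/c1.png

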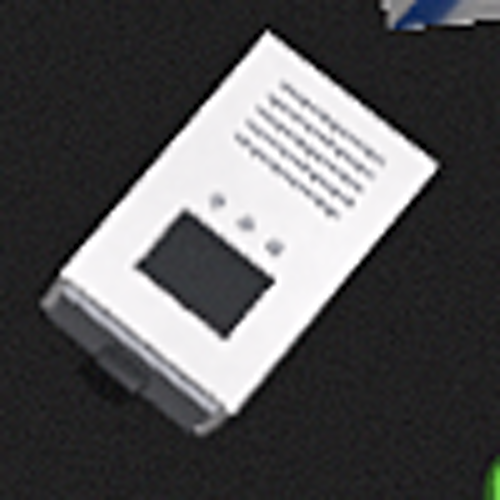

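View pics/c2.png

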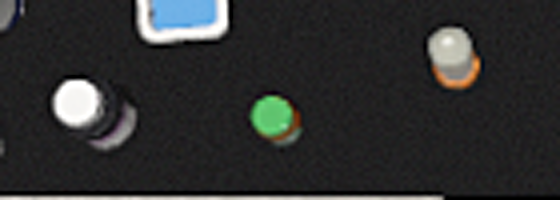

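Crop c1 gives the white lid corners at (267,30), (438,163), (235,415) and (62,278), and the boss near (120,368). Crop c2 gives the vial cap centre at (272,117).

```bash
python3 - <<'E'
from h import *
s=dict(np.load('t0.npz'))
P=[pt(s,380+u/5-.4,115+v/5-.4,.082)[:2] for u,v in((62,278),(235,415),(438,163),(267,30))]
FL,FR,BR,BL=P
print(np.linalg.norm(FL-FR),np.linalg.norm(BL-BR),np.linalg.norm(BL-FL),np.linalg.norm(BR-FR))
ax=(BL-FL+BR-FR);ax/=np.linalg.norm(ax);ay=np.array([-ax[1],ax[0]])
w=FL-FR;print('yaw',np.degrees(np.arctan2(ax[1],ax[0])),'from width',np.degrees(np.arctan2(w[1],w[0]))-90)
C=sum(P)/4;print('C',C,'ax',ax)
print('boss',C-ax*.122,'well out',C-ax*.145, 'boss out',C-ax*.212)
v=pt(s,190+272/4-.4,190+117/4-.4,.058);print('vial',v)
for uv in ((410,135),(430,160),(420,150)): print(pt(s,*uv))
E
```

```text
0.12902279182848714 0.12985431199555797 0.20277429078382975 0.20129723540793618
yaw -39.762193728858406 from width -39.732240928520646
C [ 0.61422419 -0.43608688] ax [ 0.76870573 -0.63960261]
boss [ 0.5204421  -0.35805536] well out [ 0.50276186 -0.3433445 ] boss out [ 0.45125858 -0.30049112]
vial [0.43359901 0.07791218 0.058     ]
[ 7.16040772e-01 -3.96781584e-01  1.45882084e-04]
[ 0.60941144 -0.43610839  0.08244937]
[ 0.64115725 -0.40812426  0.07994192]
```

Lid comes out at 129–130 × 201–203 mm against 130 × 200 mm, so the fix is good. I'll use one orientation throughout: jaws along the reader's y, a turn of +114°. Heading to 48 mm in front of the boss.

```bash
python3 -m inch '[[0.44,0.49,0,1,0],[0.44,0.49,0,1,0],[0.44,0.49,0,1,0],[0.44,0.49,0,1,0],[0.44,0.49,0,1,0]]' 20
python3 -m inch '[[0.44,0.49,0,1,0],[0.44,0.49,0,1,0],[0.44,0.49,0,1,0],[0.44,0.49,0,1,0],[0.44,0.49,0,1,0]]'
python3 -m inch '[[0.44,0.49,0,1,0],[0.44,0.49,0,1,0],[0.44,0.49,0,1,0],[0.44,0.49,0,1,0],[0.44,0.49,0,1,0]]'
python3 -m inch '[[0.44,0.49,-0.5,1,0],[0.44,0.49,-1,1,0],[0.44,0.49,-1,1,0],[0.44,0.49,-1,1,0],[0,0,-1,0,0]]'
python3 -c "
from h import *
st();s=r.get_state();d=np.array([.614-.7687*.17,-.436+.6396*.17,.052])-s['tool_pos'];print(d/.025)"
```

```text
clock: 0.6
tool_pos: [0.3314, -0.4986, 0.2573]
eef_rot: [0.881, 0.473, -0.0, -0.0]
contact_force: [-1.0, -0.1, 0.2]
opening: 0.572
clock: 1.1
tool_pos: [0.3864, -0.4375, 0.2574]
eef_rot: [0.729, 0.685, -0.0, -0.0]
contact_force: [-0.1, 0.5, 0.6]
opening: 0.115
clock: 1.6
tool_pos: [0.4413, -0.3764, 0.2574]
eef_rot: [0.526, 0.85, -0.0, -0.0]
contact_force: [0.2, 0.2, 0.1]
opening: 0.006
clock: 2.1
tool_pos: [0.4871, -0.3252, 0.1442]
eef_rot: [0.337, 0.941, 0.002, 0.0]
contact_force: [-0.4, 0.0, -0.1]
opening: 0.004
t 2.1 p [ 0.4871 -0.3252  0.1442] y-axis [0.635 0.772 0.003] z-axis [ 0.002  0.003 -1.   ] F [-0.4  0.  -0.1] op 0.004
[-0.15126848 -0.08202413 -3.68730241]
```

```bash
python3 -m inch '[[0,-0.08,-1,0,0],[0,0,-1,0,0],[0,0,-1,0,0],[0,0,-0.62,0,0],[0,0,0,0,0]]'
python3 -m inch '[[0.23,-0.19,0,0,0],[0.23,-0.19,0,0,0],[0.23,-0.19,0,0,0],[0,0,0,0,0],[0,0,0,0,0]]'
python3 - <<'E'
from h import *
st();s=r.get_state();d=np.array(s['tool_pos'])[:2]-[.6142,-.4361];a=np.array([.7687,-.6396]);print('along',d@a,'lat',d@[.6396,.7687])
a=snap('side','s1');i=a['pixels'][100:220,220:400,::-1];cv2.imwrite('pics/s1c.png',cv2.resize(i,None,fx=4,fy=4,interpolation=cv2.INTER_CUBIC))
E
```

```text
clock: 2.6
tool_pos: [0.4839, -0.3293, 0.0527]
eef_rot: [0.34, 0.94, 0.0, -0.002]
contact_force: [0.3, -0.3, 0.0]
opening: 0.004
clock: 3.1
tool_pos: [0.5028, -0.3445, 0.0551]
eef_rot: [0.34, 0.94, 0.0, 0.0]
contact_force: [-1.3, 0.4, -0.9]
opening: 0.002
t 3.1 p [ 0.5028 -0.3445  0.0551] y-axis [0.64  0.768 0.   ] z-axis [ 0.001 -0.    -1.   ] F [-1.3  0.4 -0.9] op 0.002
along -0.14426952131416024 lat -0.0008228525885984189
```

View pics/s1c.png

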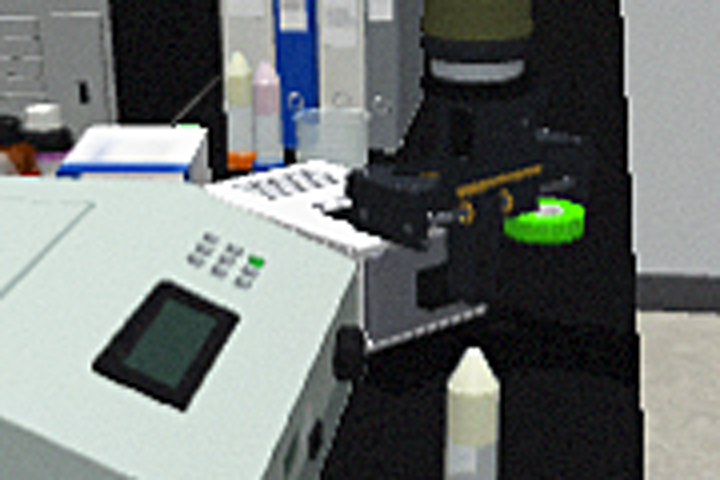

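The crop shows the shut fingers just in front of the boss at about (450,285), with lateral error under 1 mm. I'll push slowly, watching the force.

```bash
python3 -m inch '[[0.03,-0.025,0,0,0],[0.03,-0.025,0,0,0],[0.03,-0.025,0,0,0],[0,0,0,0,0],[0,0,0,0,0]]'
python3 -m inch '[[0.03,-0.025,0,0,0],[0.03,-0.025,0,0,0],[0.03,-0.025,0,0,0],[0,0,0,0,0],[0,0,0,0,0]]'
```

```text
clock: 3.65
tool_pos: [0.5047, -0.346, 0.0547]
eef_rot: [0.34, 0.94, 0.0, -0.0]
contact_force: [-1.0, -0.9, 0.2]
opening: 0.006
clock: 4.15
tool_pos: [0.507, -0.3479, 0.0547]
eef_rot: [0.34, 0.94, 0.0, 0.0]
contact_force: [0.4, 1.2, 0.9]
opening: 0.005
```

```bash
python3 -m inch '[[0.03,-0.025,0,0,0],[0.03,-0.025,0,0,0],[0.03,-0.025,0,0,0],[0,0,0,0,0],[0,0,0,0,0]]'
```

```text
clock: 4.65
tool_pos: [0.5093, -0.3498, 0.0547]
eef_rot: [0.34, 0.94, 0.0, -0.0]
contact_force: [0.1, 0.0, -0.0]
opening: 0.007
```

```bash
python3 -m inch '[[0.03,-0.025,0,0,0],[0.03,-0.025,0,0,0],[0.03,-0.025,0,0,0],[0,0,0,0,0],[0,0,0,0,0]]'
```

```text
clock: 5.15
tool_pos: [0.5113, -0.3515, 0.0547]
eef_rot: [0.34, 0.94, 0.0, -0.0]
contact_force: [-1.3, 0.8, 1.1]
opening: 0.002
```

```bash
python3 -m inch '[[0.03,-0.025,0,0,0],[0.03,-0.025,0,0,0],[0,0,0,0,0],[0,0,0,0,0]]'
```

```text
clock: 5.55
tool_pos: [0.5126, -0.3526, 0.0547]
eef_rot: [0.34, 0.94, 0.0, -0.0]
contact_force: [-2.1, 3.4, 3.0]
opening: 0.005
```

```bash
python3 -m inch '[[0.03,-0.025,0,0,0],[0.03,-0.025,0,0,0],[0,0,0,0,0],[0,0,0,0,0]]'
```

```text
clock: 5.95
tool_pos: [0.5146, -0.3543, 0.0547]
eef_rot: [0.34, 0.94, 0.0, 0.0]
contact_force: [-1.3, 2.2, 1.5]
opening: 0.005
```

```bash
python3 -m inch '[[0.03,-0.025,0,0,0],[0.03,-0.025,0,0,0],[0,0,0,0,0],[0,0,0,0,0]]'
```

```text
clock: 6.35
tool_pos: [0.5156, -0.3552, 0.0546]
eef_rot: [0.34, 0.94, 0.0, -0.001]
contact_force: [-3.0, 2.5, 3.2]
opening: 0.002
```

```bash
python3 -m inch '[[0.03,-0.025,0,0,0],[0,0,0,0,0],[0,0,0,0,0]]'
```

```text
clock: 6.65
tool_pos: [0.516, -0.3555, 0.0547]
eef_rot: [0.34, 0.94, 0.0, -0.001]
contact_force: [-4.3, 3.5, 3.4]
opening: 0.002
```

```bash
python3 -m inch '[[0.03,-0.025,0,0,0],[0,0,0,0,0],[0,0,0,0,0]]'
```

```text
clock: 6.95
tool_pos: [0.5164, -0.3559, 0.0546]
eef_rot: [0.34, 0.94, 0.0, -0.001]
contact_force: [-6.1, 3.5, 4.4]
opening: 0.005
```

```bash
python3 -m inch '[[0.03,-0.025,0,0,0],[0.03,-0.025,0,0,0],[0,0,0,0,0],[0,0,0,0,0]]'
```

```text
clock: 7.35
tool_pos: [0.5173, -0.3566, 0.0546]
eef_rot: [0.34, 0.94, 0.0, -0.002]
contact_force: [-7.5, 5.9, 6.2]
opening: 0.006
```

```bash
python3 -m inch '[[0.03,-0.025,0,0,0],[0,0,0,0,0],[0,0,0,0,0]]'
```

```text
clock: 7.65
tool_pos: [0.5177, -0.357, 0.0546]
eef_rot: [0.34, 0.94, 0.0, -0.003]
contact_force: [-8.4, 5.8, 6.6]
opening: 0.004
```

```bash
python3 -m inch '[[0.03,-0.025,0,0,0],[0,0,0,0,0],[0,0,0,0,0]]'
```

```text
clock: 7.95
tool_pos: [0.5178, -0.3571, 0.0545]
eef_rot: [0.34, 0.94, 0.0, -0.003]
contact_force: [-9.4, 7.3, 8.8]
opening: 0.003
```

Along-axis force is 11.9 N and the tray barely moves any further, so it's at the stop. Backing off.

```bash
python3 -m inch '[[-0.2,0.167,0,0,0],[-0.5,0.416,0,0,0],[-0.77,0.64,0,0,0],[-0.77,0.64,0,0,0],[-0.77,0.64,0,0,0]]'
python3 -m inch '[[-0.77,0.64,0,0,0],[-0.77,0.64,0,0,0],[-0.5,0.4,0,0,55],[0,0,1,0,55],[0,0,1,0,55]]'
python3 - <<'E'
from h import *
st();a=snap('top','t1');i=a['pixels'][100:230,340:480,::-1];cv2.imwrite('pics/t1c.png',cv2.resize(i,None,fx=4,fy=4,interpolation=cv2.INTER_CUBIC))
E
```

```text
clock: 8.45
tool_pos: [0.4464, -0.297, 0.055]
eef_rot: [0.34, 0.94, 0.0, 0.002]
contact_force: [-0.3, 0.1, -0.5]
opening: 0.003
clock: 8.95
tool_pos: [0.3955, -0.2546, 0.1052]
eef_rot: [0.339, 0.941, -0.0, 0.001]
contact_force: [0.3, -0.9, 0.1]
opening: 0.254
t 8.95 p [ 0.3955 -0.2546  0.1052] y-axis [0.638 0.77  0.   ] z-axis [ 0.001 -0.    -1.   ] F [ 0.3 -0.9  0.1] op 0.254
```

View pics/t1c.png

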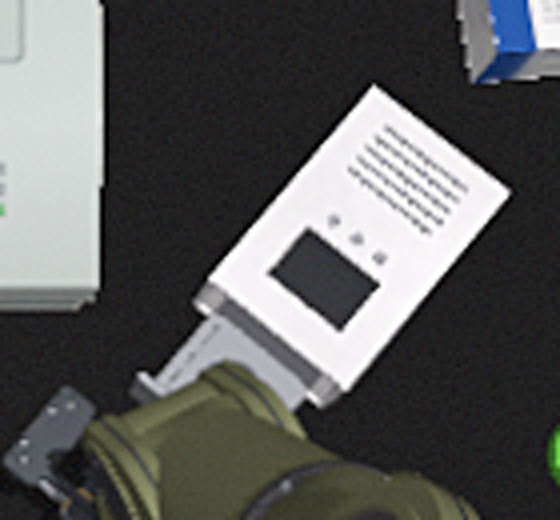

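The tray has sprung out (visible between the gripper and the housing). Next, the vial, travelling above the tube.

```bash
python3 -m inch '[[0,0.3,1,0,60],[0,0.5,1,0,60],[0,1,1,0,60],[0,1,0,0,60],[0,1,0,0,60]]'
python3 -m inch '[[0.2,1,0,0,60],[0.2,1,0,0,60],[0.2,1,0,0,60],[0.2,1,0,0,60],[0.2,1,0,0,60]]'
python3 -m inch '[[0.2,1,0,0,60],[0.2,1,0,0,60],[0.1,1,0,0,60],[0,0.5,-0.5,0,60],[0,0,-0.5,0,60]]'
python3 - <<'E'
from h import *
st();s=r.get_state();print((np.array([.4336,.0779,.044])-s['tool_pos'])/.025)
a=snap('side','s2');i=a['pixels'][190:330,280:430,::-1];cv2.imwrite('pics/s2c.png',cv2.resize(i,None,fx=4,fy=4,interpolation=cv2.INTER_CUBIC))
E
```

```text
clock: 9.5
tool_pos: [0.3968, -0.1594, 0.1808]
eef_rot: [0.341, 0.94, 0.001, 0.003]
contact_force: [0.3, 0.2, -0.1]
opening: 0.681
clock: 10.0
tool_pos: [0.4216, -0.0333, 0.1801]
eef_rot: [0.34, 0.94, 0.001, 0.002]
contact_force: [0.2, -0.1, 0.4]
opening: 0.684
clock: 10.5
tool_pos: [0.4346, 0.0564, 0.1551]
eef_rot: [0.338, 0.941, 0.003, 0.002]
contact_force: [-0.6, 0.4, -0.3]
opening: 0.68
t 10.5 p [0.4346 0.0564 0.1551] y-axis [0.637 0.771 0.007] z-axis [ 0.006  0.004 -1.   ] F [-0.6  0.4 -0.3] op 0.68
[-0.0382023   0.85861217 -4.44351166]
```

View pics/s2c.png

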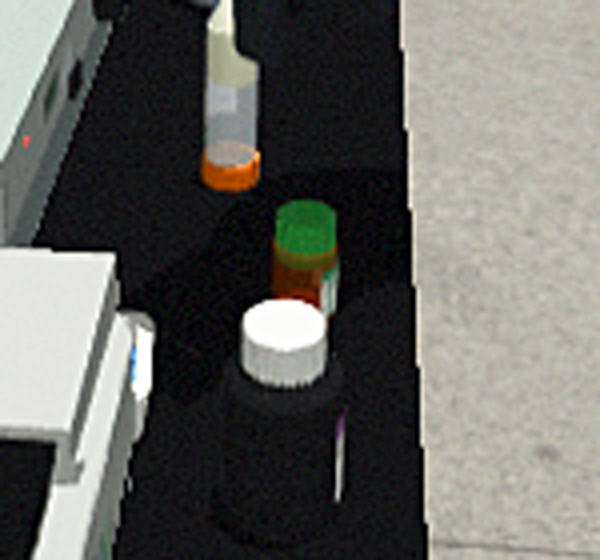

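The vial stands clear behind the bottle, with its cap top centred at crop (306,216). I'll cross-check its position from this view.

```bash
python3 - <<'E'
from h import *
s=dict(np.load('s2.npz'));print(pt(s,280+306/4-.4,190+216/4-.4,.058))
E
python3 -m inch '[[0,0.43,-0.5,0,60],[0,0.43,-1,0,60],[0,0,-1,0,60],[0,0,0,0,60],[0,0,0,0,60]]'
```

```text
[0.43323048 0.08483883 0.058     ]
clock: 11.05
tool_pos: [0.4324, 0.0744, 0.0925]
eef_rot: [0.34, 0.94, 0.0, 0.0]
contact_force: [0.7, -0.4, -0.1]
opening: 0.682
```

```bash
python3 -m inch '[[0.04,0.22,-0.2,0,60],[0,0,-0.6,0,60],[0,0,-0.6,0,60],[0,0,-0.54,0,60],[0,0,0,0,60]]'
python3 -m inch '[[0,0,0,0,20],[0,0,0,0,20],[0,0,0,0,20],[0,0,0,0,20],[0,0,0,0,20]]' 12
```

```text
clock: 11.55
tool_pos: [0.4343, 0.0804, 0.0506]
eef_rot: [0.339, 0.941, -0.0, -0.0]
contact_force: [0.5, 0.6, -0.7]
opening: 0.681
clock: 12.05
tool_pos: [0.4339, 0.0799, 0.0509]
eef_rot: [0.34, 0.94, -0.0, -0.0]
contact_force: [-0.3, 0.2, 2.8]
opening: 0.351
```

```bash
python3 -m inch '[[0,0,0,0,20],[0,0,0,0,20],[0,0,0.1,0,20],[0,0,0.2,0,20],[0,0,0.5,0,20]]' 15
python3 -m inch '[[0,0,0.6,0,20],[0,0,0.6,0,20],[0,0,0,0,20]]'
python3 - <<'E'
from h import *
st()
a=snap('side','s3');i=a['pixels'][150:300,280:430,::-1];cv2.imwrite('pics/s3c.png',cv2.resize(i,None,fx=4,fy=4,interpolation=cv2.INTER_CUBIC))
E
```

```text
clock: 12.55
tool_pos: [0.4329, 0.0796, 0.0701]
eef_rot: [0.34, 0.941, -0.002, -0.001]
contact_force: [-0.0, -0.7, -0.2]
opening: 0.347
clock: 12.85
tool_pos: [0.434, 0.0796, 0.1015]
eef_rot: [0.341, 0.94, -0.0, -0.0]
contact_force: [0.6, 0.4, -1.0]
opening: 0.349
t 12.85 p [0.434  0.0796 0.1015] y-axis [ 0.641  0.768 -0.   ] z-axis [-0. -0. -1.] F [ 0.6  0.4 -1. ] op 0.349
```

View pics/s3c.png

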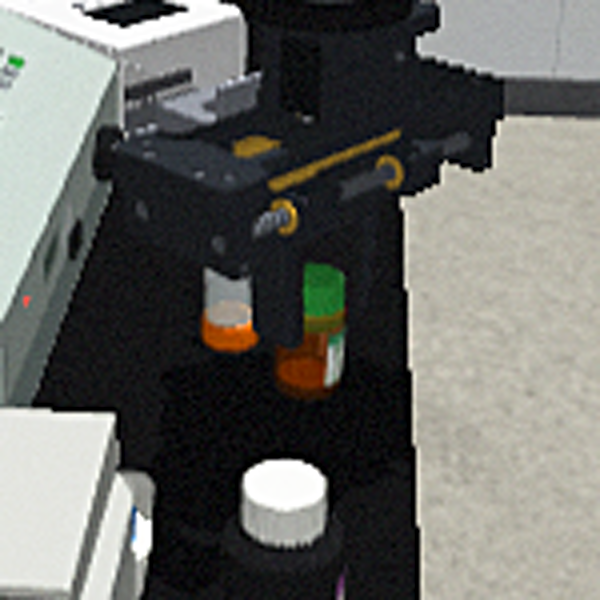

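The vial is held upright off the bench, its base at crop (308,392). With the arm clear, I'll look at the open tray from the top.

```bash
python3 -m inch '[[0,0,1,0,20],[0,0,1,0,20],[0,0,1,0,20],[0,0,0.8,0,20]]'
python3 - <<'E'
from h import *
a=snap('top','t2');i=a['pixels'][160:230,360:450,::-1];cv2.imwrite('pics/t2c.png',cv2.resize(i,None,fx=8,fy=8,interpolation=cv2.INTER_CUBIC))
st()
E
```

```text
clock: 13.3
tool_pos: [0.4334, 0.0796, 0.1957]
eef_rot: [0.34, 0.94, -0.001, -0.001]
contact_force: [0.6, -0.0, -0.9]
opening: 0.349
t 13.35 p [0.4346 0.0801 0.1978] y-axis [0.64  0.769 0.   ] z-axis [ 0.002 -0.001 -1.   ] F [0.5 0.6 0.7] op 0.349
```

View pics/t2c.png

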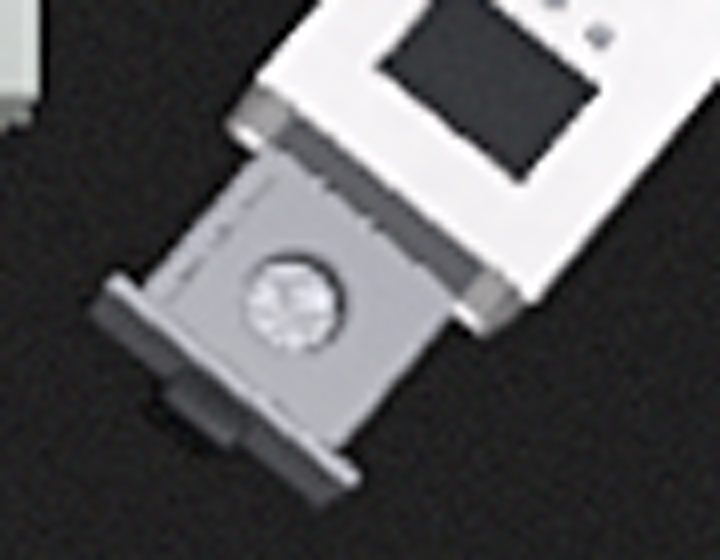

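The well rim spans crop x 240–347 and y 252–355, centred at (294,303).

```bash
python3 - <<'E'
from h import *
s=dict(np.load('t2.npz'));w=pt(s,360+294/8-.44,160+303/8-.44,.034);print('well',w,'pred',.6142-.7687*.145,-.4361+.6396*.145)
d=w[:2]-[.6142,-.4361];print('along',d@[.7687,-.6396],'lat',d@[.6396,.7687])
print((w-r.get_state()['tool_pos'])/.025)
E
```

```text
well [ 0.50431686 -0.34053889  0.034     ] pred 0.5027385 -0.343358
along -0.14558805791528795 lat 0.003176568361781401
[  2.78888418 -16.82694376  -6.5529906 ]
```

```bash
python3 - <<'E'
from h import *
s=dict(np.load('t2.npz'))
f=lambda u,v,z:(lambda d:(round(d@[.7687,-.6396]*1e3,1),round(d@[.6396,.7687]*1e3,1)))(pt(s,360+u/8-.44,160+v/8-.44,z)[:2]-[.6142,-.4361])
for n,u,v,z in(('panL',118,273,.075),('panR',361,474,.075),('panLf',92,306,.075),('blkL',147,285,.034),('blkR',335,445,.034),('lidFL',262,80,.082),('lidFR',535,303,.082),('bkL',270,150,.034),('bkR',458,310,.034),('bossL',185,385,.055),('bossR',240,420,.055)):print(n,f(u,v,z))
for uv in((390,180),(405,205),(402,190),(388,200)):print(pt(s,*uv))
E
```

```text
panL (np.float64(-188.7), np.float64(60.6))
panR (np.float64(-190.1), np.float64(-54.2))
panLf (np.float64(-204.6), np.float64(60.2))
blkL (np.float64(-176.1), np.float64(50.5))
blkR (np.float64(-178.6), np.float64(-42.5))
lidFL (np.float64(-98.9), np.float64(65.0))
lidFR (np.float64(-100.9), np.float64(-63.8))
bkL (np.float64(-104.3), np.float64(47.3))
bkR (np.float64(-107.6), np.float64(-46.5))
bossL (np.float64(-201.5), np.float64(15.5))
bossR (np.float64(-198.6), np.float64(-8.5))
[ 0.56595026 -0.32763568  0.00274664]
[ 0.4814486  -0.36683306  0.03124819]
[ 0.52723804 -0.35835641  0.03548208]
[ 0.49634773 -0.31503905  0.03361301]
```

```bash
python3 -m inch '[[0.1,-0.5,0,0,20],[0.17,-1,0,0,20],[0.17,-1,0,0,20],[0.17,-1,0,0,20],[0.17,-1,0,0,20]]'
python3 -m inch '[[0.17,-1,0,0,20],[0.17,-1,0,0,20],[0.17,-1,0,0,20],[0.17,-1,0,0,20],[0.17,-1,0,0,20]]'
python3 -m inch '[[0.17,-1,0,0,20],[0.17,-1,0,0,20],[0.17,-1,0,0,20],[0.17,-1,-0.3,0,20],[0.17,-1,-1,0,20]]'
python3 -m inch '[[0.17,-1,-0.8,0,20],[0.17,-1,-0.6,0,20],[0.08,-0.4,-0.3,0,20],[0,0,0,0,20],[0,0,0,0,20]]'
python3 -c "
from h import *
st()"
```

```text
clock: 13.85
tool_pos: [0.4529, -0.0339, 0.1942]
eef_rot: [0.34, 0.94, -0.001, -0.001]
contact_force: [-0.3, 0.3, -0.6]
opening: 0.35
clock: 14.35
tool_pos: [0.474, -0.1589, 0.194]
eef_rot: [0.34, 0.94, -0.001, -0.001]
contact_force: [0.1, -0.1, -0.6]
opening: 0.352
clock: 14.85
tool_pos: [0.4969, -0.2843, 0.1627]
eef_rot: [0.34, 0.94, -0.002, 0.001]
contact_force: [0.3, 1.3, -0.6]
opening: 0.348
clock: 15.35
tool_pos: [0.5064, -0.341, 0.1205]
eef_rot: [0.339, 0.941, -0.0, -0.001]
contact_force: [0.8, 1.0, -0.7]
opening: 0.35
t 15.35 p [ 0.5064 -0.341   0.1205] y-axis [ 0.638  0.77  -0.001] z-axis [-0.002 -0.    -1.   ] F [ 0.8  1.  -0.7] op 0.35
```

Tray features agree on a lateral offset of about 3 mm for the well. Correcting for the TCP–camera offset seen at the grasp puts the target TCP at (0.5046, -0.3385). Lowering above the rim and checking from the side.

```bash
python3 -m inch '[[-0.07,0.1,-0.4,0,20],[0,0,-0.3,0,20],[0,0,0,0,20],[0,0,0,0,20]]'
python3 - <<'E'
from h import *
a=snap('side','s4');i=a['pixels'][120:200,290:370,::-1];cv2.imwrite('pics/s4c.png',cv2.resize(i,None,fx=7,fy=7,interpolation=cv2.INTER_CUBIC))
st()
E
```

```text
clock: 15.75
tool_pos: [0.5044, -0.3398, 0.1031]
eef_rot: [0.34, 0.94, -0.001, -0.001]
contact_force: [-0.4, -0.3, -1.3]
opening: 0.35
t 15.8 p [ 0.5046 -0.34    0.1033] y-axis [ 0.639  0.769 -0.002] z-axis [-0.001 -0.001 -1.   ] F [-1.1  0.7 -0.5] op 0.348
```

View pics/s4c.png

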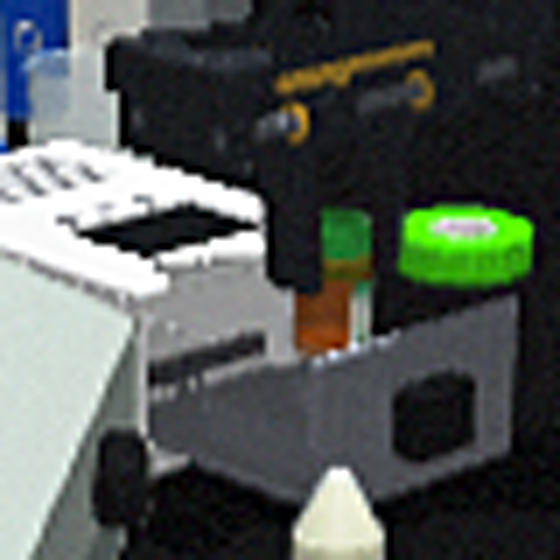

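The side view shows the vial at crop (333,300), upright above the tray, with the front panel hiding the well. I'll insert by feel in small steps.

```bash
python3 -m inch '[[0,0.05,-0.3,0,20],[0,0,-0.2,0,20],[0,0,0,0,20],[0,0,0,0,20]]'
```

```text
clock: 16.2
tool_pos: [0.5043, -0.3389, 0.0904]
eef_rot: [0.34, 0.94, -0.001, -0.001]
contact_force: [0.1, -0.3, -0.9]
opening: 0.354
```

```bash
python3 -m inch '[[0,0,-0.1,0,20],[0,0,-0.1,0,20],[0,0,-0.1,0,20],[0,0,0,0,20],[0,0,0,0,20]]'
```

```text
clock: 16.7
tool_pos: [0.5043, -0.3389, 0.083]
eef_rot: [0.34, 0.94, -0.001, -0.001]
contact_force: [-0.1, 0.1, -0.6]
opening: 0.349
```

```bash
python3 -m inch '[[0,0,-0.1,0,20],[0,0,-0.06,0,20],[0,0,0,0,20],[0,0,0,0,20]]'
```

```text
clock: 17.1
tool_pos: [0.5044, -0.339, 0.0791]
eef_rot: [0.34, 0.94, -0.001, -0.001]
contact_force: [0.1, 0.1, -1.1]
opening: 0.346
```

```bash
python3 -m inch '[[0,0,-0.1,0,20],[0,0,-0.06,0,20],[0,0,0,0,20],[0,0,0,0,20]]'
```

```text
clock: 17.5
tool_pos: [0.5044, -0.3389, 0.0751]
eef_rot: [0.34, 0.94, -0.001, -0.001]
contact_force: [0.5, -0.4, -0.4]
opening: 0.349
```

The vial base is about 10 mm below the rim with no force, so it's in the well.

```bash
python3 -m inch '[[0,0,-0.1,0,20],[0,0,-0.1,0,20],[0,0,-0.1,0,20],[0,0,0,0,20],[0,0,0,0,20]]'
```

```text
clock: 18.0
tool_pos: [0.5044, -0.3389, 0.0675]
eef_rot: [0.34, 0.94, -0.001, -0.001]
contact_force: [-0.4, 0.3, -1.3]
opening: 0.351
```

```bash
python3 -m inch '[[0,0,-0.06,0,20],[0,0,-0.04,0,20],[0,0,0,0,20],[0,0,0,0,20]]'
```

```text
clock: 18.4
tool_pos: [0.5044, -0.339, 0.0651]
eef_rot: [0.34, 0.94, -0.001, -0.001]
contact_force: [0.0, 0.2, -0.7]
opening: 0.35
```

```bash
python3 -m inch '[[0,0,-0.06,0,20],[0,0,0,0,20],[0,0,0,0,20]]'
python3 -m inch '[[0,0,0,0,50],[0,0,0,0,50],[0,0,0,0,50],[0,0,0,0,50],[0,0,0,0,50]]'
python3 -m inch '[[0,0,0.3,0,50],[0,0,0.7,0,50],[0,0,1,0,50],[0,0,1,0,50],[0,0,1,0,50]]'
```

```text
clock: 18.7
tool_pos: [0.5047, -0.339, 0.064]
eef_rot: [0.34, 0.94, -0.001, -0.0]
contact_force: [-0.8, 0.5, 3.4]
opening: 0.351
clock: 19.2
tool_pos: [0.5043, -0.3389, 0.0635]
eef_rot: [0.34, 0.94, -0.001, -0.001]
contact_force: [0.2, 0.5, -0.3]
opening: 0.567
clock: 19.7
tool_pos: [0.5047, -0.3388, 0.1662]
eef_rot: [0.34, 0.94, -0.001, 0.0]
contact_force: [0.4, -0.0, 0.2]
opening: 0.568
```

Seated at exactly the predicted height, with a 3.4 N touch. Moving around to the front of the boss.

```bash
python3 -m inch '[[-0.8,0.65,0,0,0],[-0.8,0.65,0,0,0],[-0.8,0.65,0,0,0],[-0.8,0.65,0,0,0],[0,0,0,0,0]]'
python3 -m inch '[[0,0,-0.8,0,0],[0,0,-1,0,0],[0,0,-1,0,0],[0,0,-1,0,0],[0,0,-0.6,0,0]]' 20
python3 - <<'E'
from h import *
a=snap('side','s5');i=a['pixels'][120:200,290:400,::-1]
b=snap('top','t3');j=b['pixels'][160:230,360:450,::-1]
I=cv2.resize(i,(600,436),interpolation=cv2.INTER_CUBIC)[:,:400];J=cv2.resize(j,(400,311),interpolation=cv2.INTER_CUBIC)
o=np.zeros((436,800,3),np.uint8);o[:,:400]=I;o[:311,400:]=J;cv2.imwrite('pics/s5c.png',o)
st();d=np.array(r.get_state()['tool_pos'])[:2]-[.6142,-.4361];print('along',d@[.7687,-.6396],'lat',d@[.6396,.7687])
E
```

```text
clock: 20.2
tool_pos: [0.4218, -0.2721, 0.165]
eef_rot: [0.339, 0.941, -0.001, -0.002]
contact_force: [0.7, -0.4, -0.5]
opening: 0.136
clock: 20.7
tool_pos: [0.4254, -0.2746, 0.053]
eef_rot: [0.34, 0.94, -0.001, 0.0]
contact_force: [0.9, -0.7, 1.2]
opening: 0.005
t 20.8 p [ 0.4248 -0.2742  0.0528] y-axis [ 0.639  0.769 -0.003] z-axis [-0.003 -0.001 -1.   ] F [ 0.5 -0.8 -0.2] op 0.007
along -0.2491576780743528 lat 0.003297294987330099
```

View pics/s5c.png

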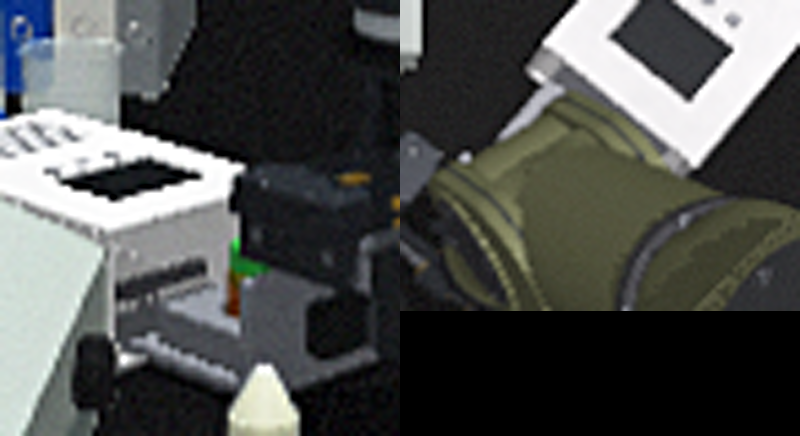

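The vial stands in the well (green cap at (247,257), behind the panel) and the shut fingers are in front of the boss at the right height. Pushing in slowly.

```bash
for i in 1; do python3 -m inch '[[0.1,-0.083,0,0,0],[0.1,-0.083,0,0,0],[0.1,-0.083,0,0,0],[0.1,-0.083,0,0,0],[0.1,-0.083,0,0,0]]'; done
python3 -m inch '[[0.1,-0.083,0,0,0],[0.08,-0.067,0,0,0],[0.06,-0.05,0,0,0],[0.06,-0.05,0,0,0],[0.06,-0.05,0,0,0]]'
python3 -m inch '[[0.06,-0.05,0,0,0],[0.06,-0.05,0,0,0],[0.06,-0.05,0,0,0],[0.06,-0.05,0,0,0],[0.06,-0.05,0,0,0]]'
```

```text
clock: 21.3
tool_pos: [0.4373, -0.2848, 0.054]
eef_rot: [0.34, 0.94, -0.001, -0.0]
contact_force: [-0.0, -1.4, 0.3]
opening: 0.007
clock: 21.8
tool_pos: [0.4455, -0.2915, 0.0535]
eef_rot: [0.34, 0.94, -0.001, -0.001]
contact_force: [-2.0, 1.9, 1.2]
opening: 0.003
clock: 22.3
tool_pos: [0.4533, -0.2982, 0.0535]
eef_rot: [0.34, 0.94, -0.001, -0.001]
contact_force: [-1.9, 1.6, 0.9]
opening: 0.008
```

```bash
python3 -m inch '[[0.06,-0.05,0,0,0],[0.06,-0.05,0,0,0],[0.06,-0.05,0,0,0],[0.06,-0.05,0,0,0],[0.06,-0.05,0,0,0]]'
python3 -m inch '[[0.06,-0.05,0,0,0],[0.06,-0.05,0,0,0],[0.06,-0.05,0,0,0],[0.06,-0.05,0,0,0],[0.06,-0.05,0,0,0]]'
python3 -m inch '[[0.06,-0.05,0,0,0],[0.06,-0.05,0,0,0],[0.06,-0.05,0,0,0],[0.06,-0.05,0,0,0],[0.06,-0.05,0,0,0]]'
```

```text
clock: 22.8
tool_pos: [0.4608, -0.3046, 0.0536]
eef_rot: [0.34, 0.94, -0.001, -0.001]
contact_force: [-2.3, 1.0, 1.9]
opening: 0.003
clock: 23.3
tool_pos: [0.4682, -0.3109, 0.0536]
eef_rot: [0.34, 0.94, -0.001, -0.001]
contact_force: [-3.2, 0.7, 0.8]
opening: 0.005
clock: 23.8
tool_pos: [0.4757, -0.3172, 0.0536]
eef_rot: [0.34, 0.94, -0.001, -0.001]
contact_force: [-4.0, 0.1, 0.8]
opening: 0.004
```

```bash
python3 -m inch '[[0.06,-0.05,0,0,0],[0.06,-0.05,0,0,0],[0.06,-0.05,0,0,0],[0.06,-0.05,0,0,0],[0.06,-0.05,0,0,0]]'
python3 -m inch '[[0.06,-0.05,0,0,0],[0.06,-0.05,0,0,0],[0.06,-0.05,0,0,0],[0.06,-0.05,0,0,0],[0.06,-0.05,0,0,0]]'
python3 -m inch '[[0.06,-0.05,0,0,0],[0.06,-0.05,0,0,0],[0.06,-0.05,0,0,0],[0.06,-0.05,0,0,0],[0.06,-0.05,0,0,0]]'
```

```text
clock: 24.3
tool_pos: [0.4833, -0.3233, 0.0535]
eef_rot: [0.34, 0.94, -0.001, -0.001]
contact_force: [-4.4, -1.0, 1.2]
opening: 0.005
clock: 24.8
tool_pos: [0.4909, -0.3295, 0.0535]
eef_rot: [0.34, 0.94, -0.001, -0.001]
contact_force: [-4.0, -0.5, -0.1]
opening: 0.006
clock: 25.3
tool_pos: [0.4984, -0.3358, 0.0536]
eef_rot: [0.34, 0.94, -0.001, -0.001]
contact_force: [-5.3, -0.5, -0.4]
opening: 0.009
```

```bash
python3 -m inch '[[0.05,-0.06,0,0,0],[0.05,-0.06,0,0,0],[0.05,-0.06,0,0,0],[0.05,-0.06,0,0,0],[0.05,-0.06,0,0,0]]'
python3 -m inch '[[0.06,-0.05,0,0,0],[0.06,-0.05,0,0,0],[0.03,-0.025,0,0,0],[0,0,0,0,0]]'
```

```text
clock: 25.8
tool_pos: [0.5055, -0.342, 0.0537]
eef_rot: [0.34, 0.941, 0.0, -0.0]
contact_force: [-1.8, 4.0, -1.9]
opening: 0.003
clock: 26.2
tool_pos: [0.5093, -0.3459, 0.0538]
eef_rot: [0.34, 0.94, -0.0, 0.0]
contact_force: [-1.2, 4.8, -1.7]
opening: 0.004
```

```bash
python3 -m inch '[[0.03,-0.025,0,0,0],[0.03,-0.025,0,0,0],[0.03,-0.025,0,0,0],[0.03,-0.025,0,0,0],[0.03,-0.025,0,0,0]]'
```

```text
clock: 26.7
tool_pos: [0.5127, -0.3489, 0.0539]
eef_rot: [0.34, 0.94, -0.0, -0.0]
contact_force: [-1.5, 5.3, -0.9]
opening: 0.004
```

```bash
python3 -m inch '[[0.03,-0.025,0,0,0],[0.03,-0.025,0,0,0],[0.03,-0.025,0,0,0],[0,0,0,0,0]]'
```

```text
clock: 27.1
tool_pos: [0.515, -0.351, 0.0539]
eef_rot: [0.34, 0.94, -0.001, -0.0]
contact_force: [-0.8, 5.1, -0.2]
opening: 0.007
```

```bash
python3 -m inch '[[0.03,-0.025,0,0,0],[0.03,-0.025,0,0,0],[0,0,0,0,0],[0,0,0,0,0]]'
```

```text
clock: 27.5
tool_pos: [0.5163, -0.3525, 0.0539]
eef_rot: [0.34, 0.94, -0.001, -0.0]
contact_force: [-0.8, 5.0, -0.2]
opening: 0.006
```

```bash
python3 -m inch '[[0.03,-0.025,0,0,0],[0.03,-0.025,0,0,0],[0,0,0,0,0],[0,0,0,0,0]]'
```

```text
clock: 27.9
tool_pos: [0.5172, -0.3533, 0.0539]
eef_rot: [0.34, 0.94, -0.001, -0.001]
contact_force: [-1.9, 6.1, 2.2]
opening: 0.004
```

```bash
python3 -m inch '[[0.03,-0.025,0,0,0],[0.03,-0.025,0,0,0],[0,0,0,0,0],[0,0,0,0,0]]'
```

```text
clock: 28.3
tool_pos: [0.5181, -0.3541, 0.0539]
eef_rot: [0.34, 0.94, -0.001, -0.002]
contact_force: [-2.8, 7.0, 2.9]
opening: 0.004
```

```bash
python3 -m inch '[[0.03,-0.025,0,0,0],[0.03,-0.025,0,0,0],[0,0,0,0,0],[0,0,0,0,0]]'
```

```text
clock: 28.7
tool_pos: [0.5188, -0.3548, 0.0538]
eef_rot: [0.34, 0.94, -0.001, -0.003]
contact_force: [-4.9, 7.5, 4.8]
opening: 0.006
```

```bash
python3 -m inch '[[0.03,-0.025,0,0,0],[0.03,-0.025,0,0,0],[0,0,0,0,0],[0,0,0,0,0]]'
```

```text
clock: 29.1
tool_pos: [0.5193, -0.3552, 0.0538]
eef_rot: [0.34, 0.94, -0.0, -0.004]
contact_force: [-6.3, 9.3, 7.0]
opening: 0.005
```

```bash
python3 -m inch '[[0.03,-0.025,0,0,0],[0,0,0,0,0],[0,0,0,0,0]]'
```

```text
clock: 29.4
tool_pos: [0.5194, -0.3552, 0.0538]
eef_rot: [0.34, 0.941, -0.0, -0.005]
contact_force: [-9.3, 11.9, 9.3]
opening: 0.005
```

14.8 N along the axis (17.7 N in all) and at the stop, slightly firmer than intended but below 25 N. Backing off gently.

```bash
python3 -m inch '[[-0.06,0.05,0,0,0],[-0.06,0.05,0,0,0],[-0.1,0.083,0,0,0],[-0.1,0.083,0,0,0],[-0.2,0.167,0,0,0]]'
python3 -m inch '[[-0.4,0.33,0,0,0],[-0.77,0.64,0,0,0],[-0.77,0.64,0,0,0],[-0.77,0.64,0,0,0],[-0.77,0.64,0,0,0]]'
python3 -m inch '[[-0.3,0.25,0.5,0,0],[0,0.5,1,0,0],[0,1,1,0,0],[0,1,1,0,0],[0,1,1,0,0]]'
python3 -m inch '[[0,0.5,0.5,0,0],[0,0,0,0,0],[0,0,0,0,0],[0,0,0,0,0],[0,0,0,0,0]]'
python3 - <<'E'
from h import *
st();a=snap('side','s6');b=snap('top','t4')
I=cv2.resize(a['pixels'][100:320,270:420,::-1],(400,587),interpolation=cv2.INTER_CUBIC)
J=cv2.resize(b['pixels'][115:215,380:480,::-1],(400,400),interpolation=cv2.INTER_CUBIC)
o=np.zeros((587,800,3),np.uint8);o[:,:400]=I;o[:400,400:]=J;cv2.imwrite('pics/e.png',o)
E
```

```text
clock: 29.9
tool_pos: [0.5101, -0.3493, 0.054]
eef_rot: [0.341, 0.94, -0.002, 0.001]
contact_force: [0.0, -0.2, 0.2]
opening: 0.005
clock: 30.4
tool_pos: [0.4223, -0.2762, 0.054]
eef_rot: [0.341, 0.94, -0.001, 0.001]
contact_force: [1.2, -1.1, -1.0]
opening: -0.001
clock: 30.9
tool_pos: [0.4163, -0.1815, 0.1682]
eef_rot: [0.341, 0.94, -0.001, 0.001]
contact_force: [0.6, 0.2, 0.5]
opening: 0.007
clock: 31.4
tool_pos: [0.4148, -0.1698, 0.1779]
eef_rot: [0.341, 0.94, -0.001, -0.001]
contact_force: [-0.7, -0.3, -0.3]
opening: 0.007
t 31.4 p [ 0.4148 -0.1698  0.1779] y-axis [ 0.641  0.767 -0.003] z-axis [-0.003 -0.001 -1.   ] F [-0.7 -0.3 -0.3] op 0.007
```

View pics/e.png

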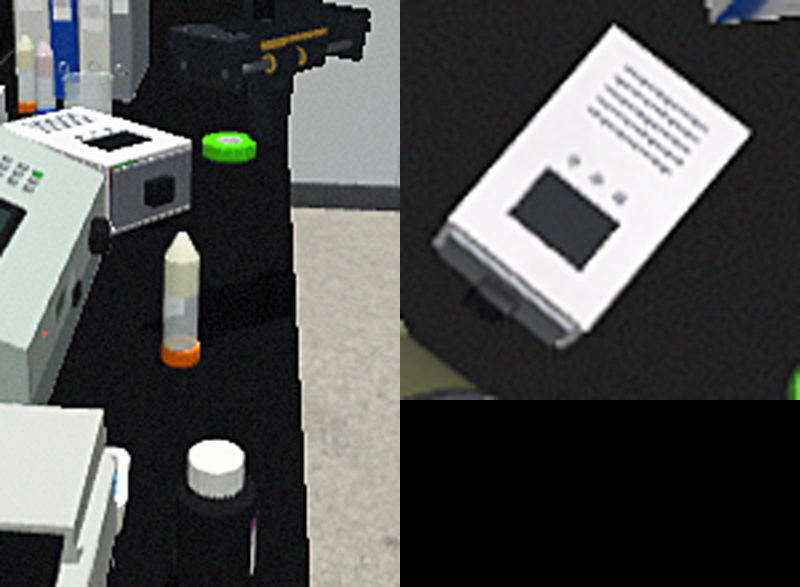

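The tray is shut and has stayed so for over 1 s. Its panel sits flush at (505,290), as at the start. Tube and bottle are standing in their places, the vial is gone from the bench, and the gripper is clear.

```bash
python3 -c "
from plant import r
print(r.finish_job())"
```

```text
the job is handed in; nothing more can be done
None
```

The vial is loaded in the reader and the job is handed in; the clock stood at about 31.5 s.

- **Opening the tray:** I pressed the boss slowly to about 12 N along the push, 15 N counting the upward drag on the fingertips. The tray sprang out when I backed off.
- **Placing the vial:** I gripped it at 15 N and lowered it into the well. It touched the floor at the predicted height with about 3 N, and the side view showed it standing in the well after release.
- **Closing the tray:** I pushed it in at about 20 mm/s, then slower. The last push was firmer than I meant: about 15 N along the push and 18 N in all. That is over the 10 to 12 N you asked for but under the 25 N limit. These are end-of-call readings, so brief peaks in between are not recorded.

**Last checks:** The final pictures show the tray shut and still holding more than 1 s after I let go. The bottle and tube are standing in place, and the gripper is clear of everything. I could not see the vial inside the shut housing.

**Disagreements:**
- The two cameras differed by about 7 mm on the vial's y position, so I took a value between them and the jaws closed on the vial.
- The tray's centre line measured about 3 mm off the lid's. I followed the tray and trimmed sideways when side force showed during the closing push.

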